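# Load a gel frame through the swing gate of its runner

## Robot

A 6-joint arm with a two-finger parallel gripper is mounted at the origin on the work surface. World frame = base frame: x ahead of the robot, y to its left, z up, the work surface at z = 0. Lengths are in m, angles in degrees, forces in N, time in s.
With the tool pointing down it reaches from about 0.4 to 0.825 m from the base axis. Payload 7 kg.
Tool frame: the origin (TCP) lies midway between the tips of the shut fingers; the grasp point (between the pads) lies 19 mm behind it; z points along the fingers, y is the direction in which the jaws open and shut (so a half turn about z gives the same grasp; the last joint's range is limited). The gripper opens to 88 mm and grips with 3 to 60 N. Pads are 19 mm wide; open, the fingers measure 130 mm over their backs; the gripper's body (78 mm by 193 mm) begins 47 mm behind the grasp point.
Start: joints at [-47.664, 20.546, 0.682, 0, -70.136, -16.507], TCP at [0.294, -0.608, 0.227] pointing down, gripper open.
Joint ranges: [-176.03, 176.03], [-82.01, 121.73], [-58.28, 71.71], [-173.87, 95.51], [-174.79, -0.11], [-173.66, 173.66]. Speed limits (degrees/s): [136.94, 136.94, 172.46, 180, 180, 180].

## Interface

Orientations are given as a 3x3 rotation matrix whose columns are the frame's x, y, z axes.
In Python, from rig import robot gives the robot as it stands. Calls block until the motion is done:
- robot.goto(position, orientation): joint-space move of the TCP to a pose.
- robot.servo_line(position, ori=None, speed=0.15): straight line of the TCP; ori=None keeps the orientation; speed is the mean speed in m/s.
- robot.movej(angles): joint-space move.
- robot.move_gripper(opening): opening from 0.0 (shut) to 1.0 (fully open); the grip force is fixed at half the most; returns when the fingers have stopped.
- robot.dwell(seconds).
- robot.ik(position, orientation): joint angles nearest the present ones, or None.
- robot.grab_frame(name): name is "scene" or "top" or "wrist"; returns (picture, depth): 480x640x3 uint8, red, green, blue; 480x640 float32, m along the optical axis (not along the pixel's ray), 0 where there is no reading.
- robot.camera_info(name): a dict with "vfov" (degrees; the focal length in pixels is half the picture's height over the tangent of half this angle, whatever the lens; pixels are square), "cx", "cy" (the principal point, pixels), "k1" (the pictures are not rectified: a ray, as slopes to the right and down, at radius r is drawn at 1 + k1 r^2 times it, then the intrinsics apply), "view" (4x4, takes a point from world to camera coordinates); the wrist camera has in their place "T_tool_cam" (4x4, takes a point from camera to tool coordinates, whose origin is the TCP and whose axes are the flange's). Camera axes: x right, y down, z forward; pixel columns grow to the right and rows downward; lengths in m; the calibration is good to about 2 mm. A picture is of the moment at which its call begins: read the wrist's pose just before it. camera_info takes no time and is no camera call.
A pose or a line that the arm cannot do raises robot.Unreachable and nothing moves.
- robot.job_done(): hands the job in, once; it reports no verdict.
Readings, each from a call of its own:
- robot.read_t(): time.
- robot.read_qpos(): joint angles.
- robot.read_qvel(): joint speeds.
- robot.read_effort(): joint torques, N m.
- robot.read_position(): TCP position.
- robot.read_tcp_rot(): TCP orientation.
- robot.read_force(): force on the tool from outside, world axes, zero at the start.
- robot.read_ft_torque(): the same for the moment, N m.
- robot.read_grip_width(): opening from 0.0 (shut) to 1.0 (fully open).
Only numpy, scipy, OpenCV 4.12 (cv2) and the standard library are available. Lean on these libraries where they do the work, as an engineer would, in place of code of your own. Each camera call takes 0.05 s, during which the arm holds its last target.

## Task

Take the deep gel frame with the upright grip tab off the turntable, set it down flat in the open end of the runner with its tab to the rear, and slide it through the swing gate until it is fully home against the stop hidden under the hood, with the stiff catch pin pushed all the way in. Push gently (never more than 20 N on the stop), feel for it rather than ramming it, then let go so that the gate falls shut behind the frame, and leave the other things undisturbed.

Things in the scene. Friction and masses are not known exactly. Their poses are not given: they have to be found in the camera images.
- frame_mid (a point): Deep tin gel frame 76 x 76 x 14 mm, 0.11-0.21 kg, flat on the turntable, the only one with an upright grip tab. Point: its centre, half-way up the 14 mm. z up; its +x edge goes first into the runner, so that the tab, 22 mm behind the centre, is at the rear (frame x along runner x).
- frame_tab (a point): Centre of the upright grip tab of the deep frame: 10 mm thick along the frame's x, 30 mm wide along its y, 46 mm high, from 23 mm below to 23 mm above this point. It stands on the frame, 22 mm behind the frame's centre (-x) and 30 mm above it; axes as the frame's. The frame is held and pushed by it.
- runner: Runner fixed to the shelf: steel tray, floor 6 mm above the shelf, between two low rails 82 mm apart (3 mm clearance a side), rails 16 mm thick, tops 13 mm above the shelf. Origin on the shelf under the middle of the gate; +x = push direction, y across, z up. Open entry from x = -120 mm to the gate at x = 0, open above.
- gate (a joint): Swing gate: light aluminium leaf 84 mm long, 14.5 to 36.5 mm above the shelf, across the runner at x = 0, hinged on an upright post (42 mm high) at runner y = +53 mm. 0 rad = shut; up to 1.55 as it swings inward (+x) only. A weak spring shuts it once the frame's rear edge is 85 mm past x = 0; a frame that is home is clear of it. The frame opens it with 1 to 3 N.
- catch (a joint): Catch pin: brass, 10 mm dia., stands 8 mm out of the stop's rubber face toward the entry, at the frame's mid height, under the hood. 0 m = out (starts at 0 to 0.001), 0.008 = flush, when the frame meets the rubber. Moves at 4 N (5 to 8 N at the hand, tray friction included), no spring, stays where pushed; then the force rises about 5 N per mm. The stop should not bear over 20 N.
- turntable: Round wooden turntable of 250 mm diameter, its top 30 mm above the shelf, locked. The origin is at the centre of its underside. It holds the deep frame and two plain frames.
- plain_a: Bystander: plain loose tin frame without tab, 76 x 76 x 6 mm, on the turntable; origin at the centre of its underside.
- plain_b: Bystander: the second plain frame, the same as the first.
- clamp: Bystander: cast iron pipe clamp, C shaped, about 55 x 32 x 66 mm, loose on the shelf beyond the turntable; origin at the centre of its underside.
- lens: Bystander: frosted glass lens disc 100 mm across and 13 mm thick, loose on the shelf beyond the runner; origin at the centre of its underside.
- runner_hood (a point): Middle of the mouth of the grey hood over the runner's far end, on the tray floor, at runner x = 178 mm (hood underside 22.5 mm, top 25.5 mm above the shelf, runs to x = 260 mm; axes as the runner's). Inside is a rubber-faced stop, set at an unknown depth: its face lies 4 to 34 mm inside this mouth and cannot be seen. Up to the mouth the runner is open above.
Not all that is in view belongs to the job. Of the things shaped like the part that bears frame_mid, the bare steel one is meant.

How it is judged (in metres and radians):
On the way, in this order (a step that is already met when the one before it is completed fails the run):
1. the deep frame lies in the open end of the runner, between the rails, before the gate, with the gate shut (x of frame_mid in the frame of runner between -0.11 and -0.036 m and y of frame_mid in the frame of runner between -0.006 and 0.006 m and height (world z) of frame_mid below 0.018 m and value of joint gate below 0.1 rad), for 0.1 s.
2. the frame, down between the rails, is half-way through the gate and holds it open (x of frame_mid in the frame of runner between -0.03 and 0.035 m and height (world z) of frame_mid below 0.018 m and value of joint gate above 0.4 rad), for 0.1 s.
At the end, for the whole second after the job is handed in: The deep frame lies flat and still in the runner past the gate, in line with it (within 0.12 rad), its centre at least 138 mm past the gate and within 6 mm of the runner's middle line; the catch pin is pushed in at least 6.5 of its 8 mm; the gate is shut (below 0.1 rad) (value of joint catch above 0.0065 m and value of joint gate below 0.1 rad and x of frame_mid in the frame of runner above 0.138 m and y of frame_mid in the frame of runner between -0.006 and 0.006 m and height (world z) of frame_mid below 0.016 m and angle between frame_mid's own z axis and vertical below 0.08 rad and angle between the x axis of frame_mid and the x axis of runner, either way round below 0.12 rad and linear speed of frame below 0.01 m/s); the robot touches nothing.
It fails at once if the frame is pressed against the runner's rails, stop or gate with more than 20 N (contact force between frame and runner above 20 N).
It fails at once if a plain frame, the clamp or the lens is moved by more than 25 mm (distance of any of plain_a, plain_b, clamp, lens from where it was at the start of the episode above 0.025 m).
It also fails if it takes over 54 s, if anything falls off the work surface, if the arm or the gripper's body presses on something with over 40 N, if the wrist force passes 120 N, or if a joint passes its speed limit or range.

## Working session

There is one attempt and no reset: what is moved stays moved. The work goes in short steps, each a Python script; the robot and the scene stay as the last script left them, time stands still between calls to the robot, and variables do not carry over. Pictures are saved under pics/ and viewed, and the job is handed in when it is done.

```bash
ls; mkdir -p pics; python3 - <<'E'
from rig import robot
import cv2
for n in ["scene","top","wrist"]:
    p,d=robot.grab_frame(n)
    cv2.imwrite(f"pics/{n}0.png",p[:,:,::-1])
    import numpy as np
    np.save(f"pics/{n}0_d.npy",d); np.save(f"pics/{n}0.npy",p)
    print(n,robot.camera_info(n))
print(robot.read_t(),robot.read_position(),robot.read_tcp_rot(),robot.read_force(),robot.read_grip_width())
E
```

```text
pics
scene {'vfov': 54.40161513330309, 'cx': 314.9514794136386, 'cy': 231.29183398529972, 'k1': 0.002149460311137477, 'view': array([[-0.5102142 ,  0.85999445, -0.00953975,  0.41109225],
       [ 0.69809146,  0.40763127, -0.58864681, -0.34800715],
       [-0.50234429, -0.30699558, -0.80833405,  1.25721645],
       [ 0.        ,  0.        ,  0.        ,  1.        ]])}
top {'vfov': 47.45476270539611, 'cx': 318.8509968608012, 'cy': 239.7084810825312, 'k1': -0.11699053220217451, 'view': array([[-0.01913479, -0.99978023,  0.00856501, -0.11520961],
       [-0.99649696,  0.01837302, -0.08158579,  0.59396492],
       [ 0.08141049, -0.01009613, -0.99662952,  1.28585452],
       [ 0.        ,  0.        ,  0.        ,  1.        ]])}
wrist {'vfov': 63.28045292409383, 'cx': 324.1954044429669, 'cy': 238.12606057546006, 'k1': -0.082161030892864, 'T_tool_cam': array([[ 5.65066985e-04, -9.63467376e-01, -2.67825123e-01,
         7.21769671e-02],
       [ 9.99999772e-01,  6.43114277e-04, -2.03688019e-04,
        -9.41687474e-04],
       [ 3.68488922e-04, -2.67824947e-01,  9.63467520e-01,
        -1.57758337e-01],
       [ 0.00000000e+00,  0.00000000e+00,  0.00000000e+00,
         1.00000000e+00]])}
0.15 [ 0.29389415 -0.60725173  0.22583583] [[-9.00131540e-01 -4.35617636e-01 -6.96830077e-04]
 [-4.35618165e-01  9.00130908e-01  1.07848763e-03]
 [ 1.57430057e-04  1.27433257e-03 -9.99999176e-01]] [ 0.27877465  0.29042936 -0.24072198] 1.0024498671684123
```

View pics/scene0.png

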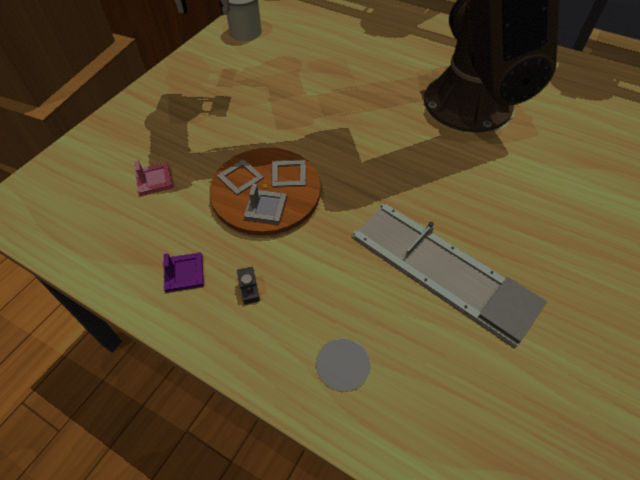

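View pics/top0.png

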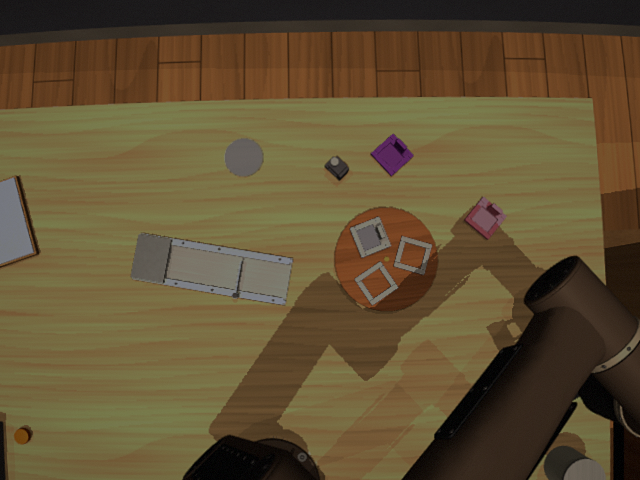

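View pics/wrist0.png

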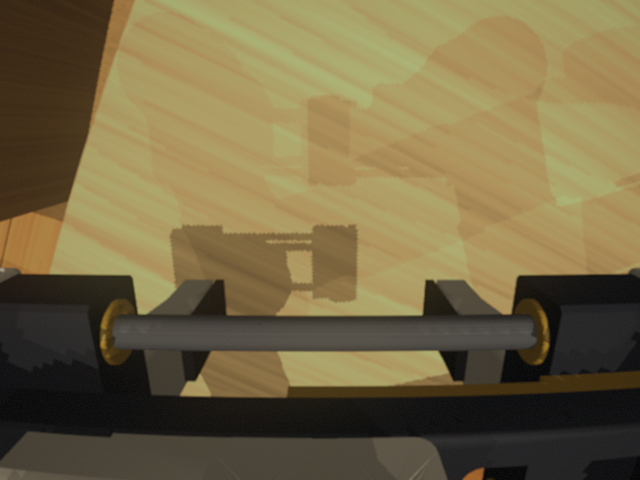

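The candidate tabbed frames in the top view are steel at (370,237) on the turntable, purple at (392,155) and pink at (485,218). The steel one fits: it is bare metal, has a tab and lies on the turntable. I'll enlarge it to confirm, and locate everything roughly.

```bash
cat > h.py <<'E'
import numpy as np, cv2
def K(ci):
    f=240/np.tan(np.radians(ci["vfov"]/2)); return np.array([[f,0,ci["cx"]],[0,f,ci["cy"]],[0,0,1]])
def slopes(uv,ci):
    uv=np.asarray(uv,float).reshape(-1,1,2)
    return cv2.undistortPoints(uv,K(ci),np.array([ci["k1"],0,0,0,0.]),).reshape(-1,2)
def cam2world(ci,T_tool=None):
    if "view" in ci: return np.linalg.inv(ci["view"])
    return T_tool@ci["T_tool_cam"]
def toplane(uv,ci,z,T_tool=None):
    M=cam2world(ci,T_tool); s=slopes(uv,ci)
    d=np.c_[s,np.ones(len(s))]@M[:3,:3].T; o=M[:3,3]
    z=np.broadcast_to(z,len(s))
    return o+d*((z-o[2])/d[:,2])[:,None]
def project(P,ci,T_tool=None):
    M=np.linalg.inv(cam2world(ci,T_tool)); P=np.asarray(P,float).reshape(-1,3)
    r,_=cv2.Rodrigues(M[:3,:3])
    return cv2.projectPoints(P,r,M[:3,3],K(ci),np.array([ci["k1"],0,0,0,0.]))[0].reshape(-1,2)
def tool(robot):
    T=np.eye(4);T[:3,:3]=robot.read_tcp_rot();T[:3,3]=robot.read_position();return T
E
python3 - <<'E'
from rig import robot
from h import *
ct=robot.camera_info("top")
for n,uv,z in [("table",(386,259),.03),("frame",(370,238),.044),("tab",(379,233),.08),("runner gate",(239,276),.03),("hood mid L",(133,258),.02),("entry",(291,280),.013),("A",(392,155),.01),("clamp",(337,167),.03),("lens",(244,157),.01),("pink",(485,218),.01)]:
    print(n,toplane([uv],ct,z).round(3))
p=cv2.imread("pics/top0.png"); cv2.imwrite("pics/crop.png",cv2.resize(p[120:320,300:520],None,fx=3.5,fy=2.8,interpolation=2))
p=cv2.imread("pics/scene0.png"); cv2.imwrite("pics/crop2.png",cv2.resize(p[140:320,120:340],None,fx=3.5,fy=3.2,interpolation=2))
E
```

```text
table [[ 0.542 -0.286  0.03 ]]
frame [[ 0.592 -0.247  0.044]]
tab [[ 0.6   -0.265  0.08 ]]
runner gate [[0.508 0.066 0.03 ]]
hood mid L [[0.556 0.326 0.02 ]]
entry [[ 0.497 -0.058  0.013]]
A [[ 0.8   -0.311  0.01 ]]
clamp [[ 0.767 -0.174  0.03 ]]
lens [[0.801 0.054 0.01 ]]
pink [[ 0.639 -0.538  0.01 ]]
```

View pics/crop2.png

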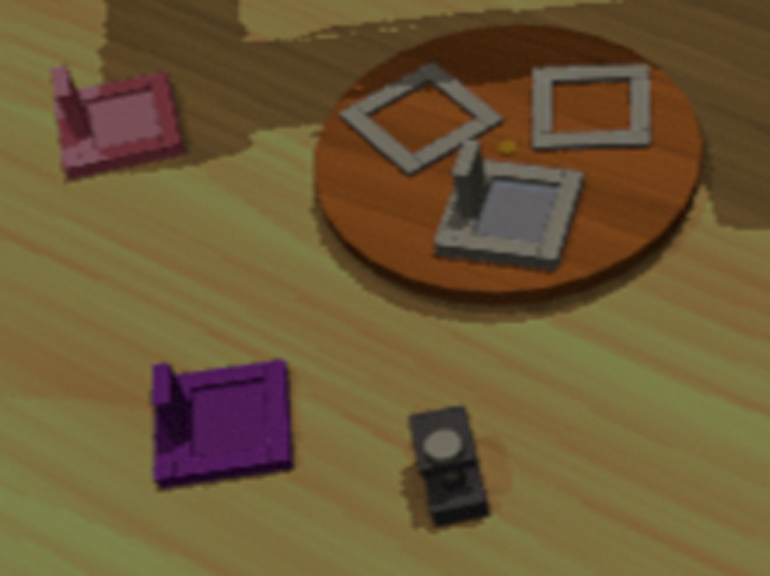

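The crop confirms that the bare steel frame with the tab is on the turntable, at about (370,238) in the top view; the purple and pink ones are decoys on the shelf. The runner's +x is roughly world +y. Next come close wrist views of the frame and the runner.

```bash
cat >> h.py <<'E'
def down(a, s=1):
    """tool y along world dir angle a(rad) (s=-1: reversed), z down"""
    y=np.array([np.cos(a),np.sin(a),0])*s; z=np.array([0,0,-1.]); x=np.cross(y,z)
    return np.c_[x,y,z]
E
python3 - <<'E'
from rig import robot
from h import *
for a in (75,82,90,100):
  for s in (1,-1):
    R=down(np.radians(a),s); 
    print(a,s,R[:,0].round(2),[None if q is None else np.round(q,0) for q in (robot.ik(p,R) for p in ([.6,-.265,.25],[.5,-.03,.1],[.52,.2,.05]))])
R=down(np.radians(80),1)
c=np.array([.592,-.247,.26])-R[:,0]*.03
robot.goto(c,R)
T=tool(robot); p,d=robot.grab_frame("wrist"); np.savez("pics/w1.npz",p=p,d=d,T=T); cv2.imwrite("pics/w1.png",p[:,:,::-1])
print(robot.read_t(), T)
E
```

```text
75 1 [-0.97  0.26  0.  ] [array([ -7.,  18.,   0.,   0., -72., -98.]), array([  19.,   11.,  -31.,    0.,  -48., -124.]), array([  41.,   20.,  -27.,   -0.,  -43., -146.])]
75 -1 [ 0.97 -0.26  0.  ] [array([ -7.,  18.,   0.,   0., -72.,  82.]), array([ 19.,  11., -31.,   0., -48.,  56.]), array([ 41.,  20., -27.,   0., -43.,  34.])]
82 1 [-0.99  0.14  0.  ] [array([ -7.,  18.,   0.,   0., -72., -91.]), array([  19.,   11.,  -31.,    0.,  -48., -117.]), array([  41.,   20.,  -27.,   -0.,  -43., -139.])]
82 -1 [ 0.99 -0.14  0.  ] [array([ -7.,  18.,   0.,   0., -72.,  89.]), array([ 19.,  11., -31.,   0., -48.,  63.]), array([ 41.,  20., -27.,   0., -43.,  41.])]
90 1 [-1.  0.  0.] [array([ -7.,  18.,   0.,   0., -72., -83.]), array([  19.,   11.,  -31.,    0.,  -48., -109.]), array([  41.,   20.,  -27.,   -0.,  -43., -131.])]
90 -1 [ 1. -0.  0.] [array([ -7.,  18.,   0.,   0., -72.,  97.]), array([ 19.,  11., -31.,   0., -48.,  71.]), array([ 41.,  20., -27.,   0., -43.,  49.])]
100 1 [-0.98 -0.17 -0.  ] [array([ -7.,  18.,   0.,   0., -72., -73.]), array([ 19.,  11., -31.,   0., -48., -99.]), array([  41.,   20.,  -27.,    0.,  -43., -121.])]
100 -1 [0.98 0.17 0.  ] [array([ -7.,  18.,   0.,   0., -72., 107.]), array([ 19.,  11., -31.,   0., -48.,  81.]), array([ 41.,  20., -27.,   0., -43.,  59.])]
1.9667 [[-9.84738877e-01  1.74038211e-01 -2.14279727e-04  6.21175965e-01]
 [ 1.74038233e-01  9.84738892e-01 -8.68386704e-05 -2.52884630e-01]
 [ 1.95896334e-04 -1.22806280e-04 -9.99999973e-01  2.59952065e-01]
 [ 0.00000000e+00  0.00000000e+00  0.00000000e+00  1.00000000e+00]]
```

View pics/w1.png

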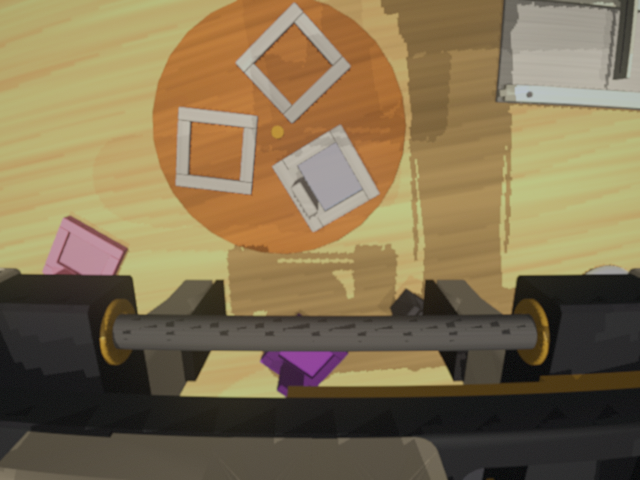

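The steel frame shows at about (327,178), with its tab's top face at about (305,198) on its lower-left side, and it is rotated ~30° from the tool. The plain frames are at (293,62) and (216,150). I'll extract the frame and tab from the depth.

```bash
cat >> h.py <<'E'
def cloud(d,ci,T=None):
    v,u=np.mgrid[0:480,0:640]; s=slopes(np.c_[u.ravel(),v.ravel()],ci)
    P=np.c_[s,np.ones(len(s))]*d.reshape(-1,1); M=cam2world(ci,T)
    return (P@M[:3,:3].T+M[:3,3]).reshape(480,640,3)
E
python3 - <<'E'
from rig import robot
from h import *
w=np.load("pics/w1.npz"); p,d,T=w["p"],w["d"],w["T"]; ci=robot.camera_info("wrist")
C=cloud(d,ci,T); z=C[...,2]
def box(m): return m
roi=np.zeros((480,640),bool); roi[110:245,255:395]=1
print("turntable z", np.median(z[120:145,265:290]), "shelf",np.median(z[230:250,100:140]))
for lo,hi,n in [(.038,.050,"ring"),(.08,.1,"tabtop")]:
    m=(roi&(z>lo)&(z<hi)).astype(np.uint8)
    if n=="ring":
        pass
    cs,_=cv2.findContours(m,0,2); c=max(cs,key=cv2.contourArea)
    zz=np.median(z[m>0]); 
    r=cv2.minAreaRect(c); b=cv2.boxPoints(r)
    W=toplane(b,ci,{"ring":.044,"tabtop":.09}[n],T)
    print(n,m.sum(),zz,r,"\n",W.round(4), W.mean(0).round(4), [np.linalg.norm(W[i]-W[i-1]).round(4) for i in range(4)],
      [np.degrees(np.arctan2(*(W[i]-W[i-1])[[1,0]])).round(2) for i in range(4)])
    q=C[m>0]; rr=cv2.minAreaRect((q[:,:2]*1000).astype(np.float32)); print(" cloud",rr)
E
```

```text
turntable z 0.029812461766270337 shelf 0.0003073882667144756
ring 4120 0.04333773329094126 ((326.4411926269531, 178.7353057861328), (80.26133728027344, 80.94732666015625), 59.03623962402344) 
 [[ 0.5732 -0.2966  0.044 ]
 [ 0.5469 -0.2254  0.044 ]
 [ 0.6172 -0.1965  0.044 ]
 [ 0.6466 -0.2702  0.044 ]] [ 0.596  -0.2472  0.044 ] [np.float64(0.078), np.float64(0.0759), np.float64(0.076), np.float64(0.0793)] [np.float64(-160.21), np.float64(110.27), np.float64(22.27), np.float64(-68.26)]
 cloud ((596.0186767578125, -247.53688049316406), (76.49191284179688, 76.43328857421875), 20.58746337890625)
tabtop 446 0.08948955013392351 ((304.34381103515625, 198.7898712158203), (35.64822006225586, 12.751823425292969), 58.570438385009766) 
 [[ 0.591  -0.2781  0.09  ]
 [ 0.5871 -0.268   0.09  ]
 [ 0.6154 -0.2572  0.09  ]
 [ 0.6196 -0.2675  0.09  ]] [ 0.6033 -0.2677  0.09  ] [np.float64(0.0305), np.float64(0.0108), np.float64(0.0303), np.float64(0.011)] [np.float64(-159.59), np.float64(111.12), np.float64(20.81), np.float64(-68.15)]
 cloud ((603.8997802734375, -268.17620849609375), (29.893964767456055, 10.239118576049805), 20.825668334960938)
```

Ring and tab agree: centre (0.596,-0.2475), frame x at 110.6°, tab at (0.6036,-0.268). Now the runner view.

```bash
python3 - <<'E'
from rig import robot
from h import *
R=down(np.radians(82),1)
c=np.array([.52,.11,.28])-R[:,0]*.06
robot.goto(c,R)
T=tool(robot); p,d=robot.grab_frame("wrist"); np.savez("pics/w2.npz",p=p,d=d,T=T); cv2.imwrite("pics/w2.png",p[:,:,::-1])
print(robot.read_t(), T[:3,3])
E
```

```text
3.3583 [0.5796661  0.10082316 0.27993357]
```

View pics/w2.png

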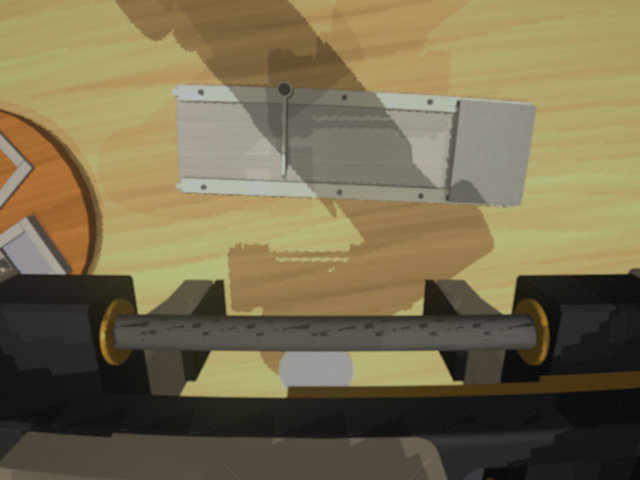

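The runner lies from the entry at col ~178 to the hood mouth at col ~455. The post is at (285,89) and the gate leaf at (284,135). I'll fit the rails from depth.

```bash
python3 - <<'E'
from rig import robot
from h import *
w=np.load("pics/w2.npz"); p,d,T=w["p"],w["d"],w["T"]; ci=robot.camera_info("wrist")
C=cloud(d,ci,T); z=C[...,2]
v,u=np.mgrid[0:480,0:640]
roi=(v>75)&(v<215)&(u>165)&(u<545)
a0=np.radians(82)
print("floor",np.median(z[120:170,190:270]),"shelf",np.median(z[20:60,400:500]),"hood",np.median(z[120:190,470:510]))
def fit(m,name):
    q=C[m][:,:2].astype(np.float32)
    l=cv2.fitLine(q*1000,cv2.DIST_HUBER,0,.01,.01).ravel(); 
    print(name,len(q),"angle",np.degrees(np.arctan2(l[1],l[0]))%180,"pt",l[2:]/1000); return l
rail=(z>.0098)&(z<.0165)&roi&(u<440)
gateband=abs(u-285)<12
lt=fit(rail&(v<118)&~gateband,"rail top(+y)"); lb=fit(rail&(v>170)&~gateband,"rail bottom(-y)")
m=roi&(z>.0215)&(z<.03)&(u>440); r=cv2.minAreaRect((C[m][:,:2]*1000).astype(np.float32)); print("hood",r,cv2.boxPoints(r))
g=roi&(z>.032)&(z<.039)&(u<330)&(v>97); r=cv2.minAreaRect((C[g][:,:2]*1000).astype(np.float32)); print("gate",g.sum(),r)
po=roi&(z>.0395)&(z<.046)&(u<330); print("post",po.sum(),C[po].mean(0))
# whole runner outline (z>.004..)
al=np.degrees(np.arctan2(lt[1]+0,lt[0]))%180
ab=np.degrees(np.arctan2(lb[1],lb[0]))%180; a=np.radians((al+ab)/2)
ex=np.array([np.cos(a),np.sin(a)]); ey=np.array([-ex[1],ex[0]])
mt,mb=[C[x&~gateband][:,:2]@ey for x in (rail&(v<118),rail&(v>170))]
print("rail y ranges", np.percentile(mt,[1,50,99]),np.percentile(mb,[1,50,99]),"angle",np.degrees(a))
print("mid y",(np.percentile(mt,1)+np.percentile(mb,99))/2,(np.percentile(mt,99)+np.percentile(mb,1))/2)
allx=C[rail][:,:2]@ex; print("rail x start",np.percentile(allx,.5),allx.min(),"gate x",(C[g][:,:2]@ex).mean(),"y",np.percentile(C[g][:,:2]@ey,[1,99]),"post",C[po].mean(0)[:2]@ex,C[po].mean(0)[:2]@ey)
h=C[m][:,:2]; print("hood x",np.percentile(h@ex,[1,99]),"y",np.percentile(h@ey,[1,99]),(np.percentile(h@ey,[1,99])).mean())
E
```

```text
floor 0.005643531113670525 shelf -0.0004417298969163763 hood 0.025094912515345458
rail top(+y) 3829 angle 79.48259 pt [0.47202078 0.09878324]
rail bottom(-y) 3488 angle 79.453224 pt [0.5691183  0.08658636]
hood ((555.551513671875, 282.156982421875), (83.73930358886719, 106.24820709228516), 79.60945129394531) [[495.7471  250.55524]
 [600.253   231.39264]
 [615.35596 313.75873]
 [510.85004 332.92133]]
gate 335 ((508.91571044921875, 68.27891540527344), (4.170693397521973, 75.30658721923828), 79.70883178710938)
post 121 [0.46378285 0.07644375 0.04159485]
rail y ranges [-0.45391634 -0.44602525 -0.43809283] [-0.55181607 -0.54369415 -0.53595391] angle 79.46791
mid y -0.4949351257478465 -0.49495444942868094
rail x start 0.04346895460021577 0.03957173986683136 gate x 0.16033053165227582 y [-0.52508059 -0.45042263] post 0.15992895804506513 -0.44199650132356905
hood x [0.33839334 0.41884418] y [-0.54625211 -0.44282615] -0.4945391296398085
```

Runner pose: x axis at 79.47°, gate at x'=0.1602, mid y'=-0.4949. The entry, hood mouth and post all cross-check within 1 mm. Now the grasp.

```bash
cat >> h.py <<'E'
AR=np.radians(79.47); EX=np.array([np.cos(AR),np.sin(AR),0]); EY=np.array([-EX[1],EX[0],0]); O=EX*.1602+EY*(-.4949)
def rw(x,y,z): return O+EX*x+EY*y+np.array([0,0,z])
def wr(p): p=np.asarray(p)-O; return np.array([p@EX,p@EY,p[2]])
RR=down(AR,1)
E
python3 - <<'E'
from rig import robot
from h import *
a=np.radians(110.6); R=down(a,1)
tab=np.array([.6036,-.268,0]); 
robot.goto(tab+[0,0,.13],R); robot.move_gripper(.5)
robot.servo_line(tab+[0,0,.056],R,speed=.12)
robot.dwell(.1); f0=robot.read_force(); print("pre",f0,robot.read_position())
robot.move_gripper(0.0); print("grip",robot.read_grip_width(),robot.read_force())
robot.servo_line(tab+[0,0,.15],R,speed=.12); robot.dwell(.2); print("lifted",robot.read_force()-f0,robot.read_grip_width())
T=tool(robot); p,d=robot.grab_frame("wrist"); np.savez("pics/w3.npz",p=p,d=d,T=T); cv2.imwrite("pics/w3.png",p[:,:,::-1])
print(robot.read_t(),robot.read_position())
E
```

```text
pre [ 0.55457872 -0.80966124 -0.00093541] [ 0.60432536 -0.26817006  0.05707861]
grip 0.11340846067649277 [-0.51379623  0.75349409  0.8795421 ]
lifted [-0.6182459   0.5709859  -1.70940265] 0.11148176777549057
8.4417 [ 0.60330477 -0.26796589  0.1491904 ]
```

View pics/w3.png

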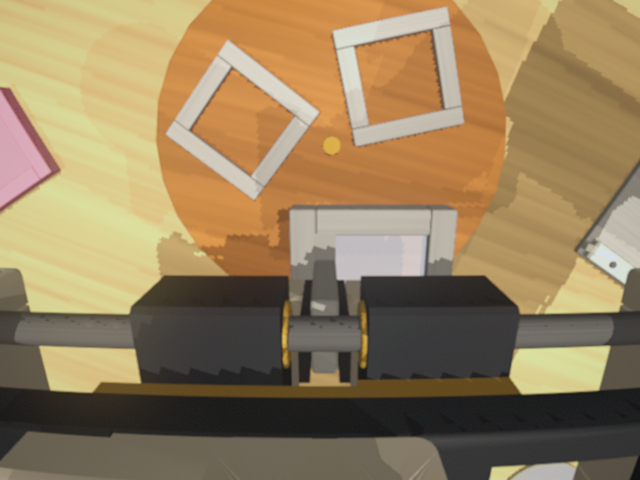

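The frame is held by its tab (9.8 mm wide) and weighs ~1.5 N. Its near edge is at row ~206, level with the tool. I'll check the lateral offset and yaw in the hand.

```bash
python3 - <<'E'
from rig import robot
from h import *
w=np.load("pics/w3.npz"); d,T=w["d"],w["T"]; ci=robot.camera_info("wrist")
C=cloud(d,ci,T); L=(C-T[:3,3])@T[:3,:3]   # tool coords
v,u=np.mgrid[0:480,0:640]
m=(v>195)&(v<272)&(u>280)&(u<465)&(L[...,2]>.004)&(L[...,2]<.022)
print("frame top below TCP",np.median(L[m][:,2]),"x range",np.percentile(L[m][:,0],[50,99,99.8]),"y range",np.percentile(L[m][:,1],[.2,1,99,99.8]))
e=[]
for c in range(300,450,6):
    r=np.where(m[:,c])[0]
    if len(r): e.append(L[r.min(),c])
e=np.array(e); k=np.polyfit(e[:,1],e[:,0],1); print("edge slope deg",np.degrees(np.arctan(k[0])),"x",e[:,0].mean(), e[:,0].std())
# pitch: z vs y of top ring strip
s=m&(v<230); q=L[s]; print("pitch/roll",np.linalg.lstsq(np.c_[q[:,:2],np.ones(len(q))],q[:,2],rcond=None)[0])
E
```

```text
frame top below TCP 0.01295320420680321 x range [0.02403135 0.03807297 0.03818671] y range [-0.01651442 -0.01591672  0.05775929  0.05848742]
edge slope deg 0.16562416818802594 x 0.03794825559337904 0.00010744510954672247
pitch/roll [0.34387028 0.00134961 0.00146753]
```

The frame is centred in the hand to 0.1 mm, square, and its bottom is 27 mm below the TCP. Now carry it to the runner and lower it while watching the force.

```bash
python3 - <<'E'
from rig import robot
from h import *
robot.goto(rw(-.084,0,.14),RR)
robot.servo_line(rw(-.084,0,.055),RR,speed=.12)
robot.dwell(.2)
f0=robot.read_force(); print("f0",f0,wr(robot.read_position()))
for z in (.042,.038,.036,.035,.034,.033,.0325,.032):
    robot.servo_line(rw(-.084,0,z),RR,speed=.04); 
    f=robot.read_force()-f0; print(z,"f(runner)",np.round([f@EX,f@EY,f[2]],2),wr(robot.read_position()).round(4))
    if f[2]>1.2: break
T=tool(robot); p,d=robot.grab_frame("wrist"); np.savez("pics/w4.npz",p=p,d=d,T=T); cv2.imwrite("pics/w4.png",p[:,:,::-1])
print(robot.read_t())
E
```

```text
f0 [ 0.13279285 -0.76215232 -1.38375008] [-0.08377274 -0.0004738   0.0557307 ]
0.042 f(runner) [1.59 0.64 0.82] [-0.0841  0.0002  0.0416]
0.038 f(runner) [ 0.44 -0.01 -0.17] [-0.0841  0.0002  0.0378]
0.036 f(runner) [0.99 0.65 0.3 ] [-0.0841  0.0001  0.0359]
0.035 f(runner) [ 0.27 -0.56 -0.03] [-0.084  0.     0.035]
0.034 f(runner) [0.43 0.53 0.11] [-0.084  0.     0.034]
0.033 f(runner) [1.51 0.79 0.78] [-0.084   0.0001  0.0329]
0.0325 f(runner) [ 0.6   0.17 -0.01] [-0.084   0.      0.0325]
0.032 f(runner) [-0.04 -0.26 -0.18] [-0.084 -0.     0.032]
12.8333
```

View pics/w4.png

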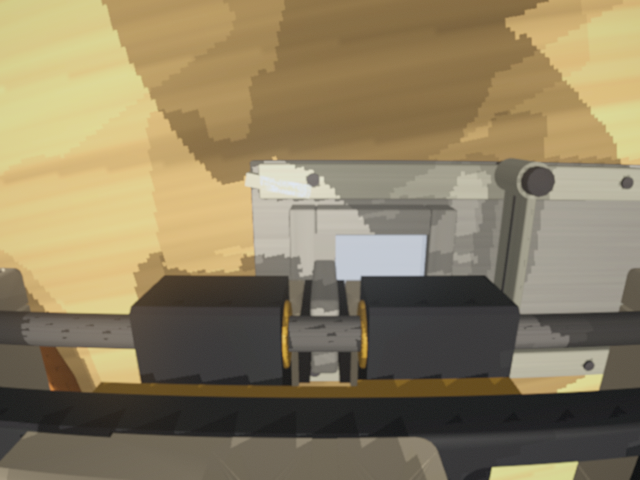

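The frame is down between the rails: its edge is at row 206 and the rail's inner edge at ~200. The gate at col ~515 is shut, and there is no floor contact yet. I'll keep lowering gently, then release, regrip and look.

```bash
cat >> h.py <<'E'
def fr(robot,n=4,f0=0):
    s=[]
    for _ in range(n): s.append(robot.read_force()); robot.dwell(.02)
    f=np.mean(s,0)-f0; return np.array([f@EX,f@EY,f[2]])
E
python3 - <<'E'
from rig import robot
from h import *
b=fr(robot); print("base",b)
for z in (.0315,.031,.0305,.030,.0295):
    robot.servo_line(rw(-.084,0,z),RR,speed=.03)
    f=fr(robot)-b; print(z,f.round(2),wr(robot.read_position()).round(4))
    if f[2]>1.0: break
robot.move_gripper(.2); robot.dwell(.1)
print("released",fr(robot),robot.read_grip_width(),robot.read_t())
robot.servo_line(rw(-.084,0,.036),RR,speed=.05)
T=tool(robot); p,d=robot.grab_frame("wrist"); np.savez("pics/w5.npz",p=p,d=d,T=T); cv2.imwrite("pics/w5.png",p[:,:,::-1])
ci=robot.camera_info("wrist"); C=cloud(d,ci,T); L=(C-O)@np.c_[EX,EY,[0,0,1]]
u0,v0=280,195
s=L[196:272,260:480].reshape(-1,3); q=s[(s[:,2]>.0165)&(s[:,2]<.024)]
print("frame top z",np.median(q[:,2]),"x",np.percentile(q[:,0],[1,99]),"ymax",np.percentile(q[:,1],99)); print(robot.read_t())
E
```

```text
base [ 0.25944613 -0.26880978 -1.1358189 ]
0.0315 [-0.18  2.52  6.25] [-0.084  -0.0001  0.032 ]
released [-0.12318466 -0.00758425 -0.0728555 ] 0.19888502537064837 13.8083
frame top z 0.019614078816397734 x [-0.10010045 -0.02556931] ymax 0.03750912560786723
14.1083
```

View pics/w5.png

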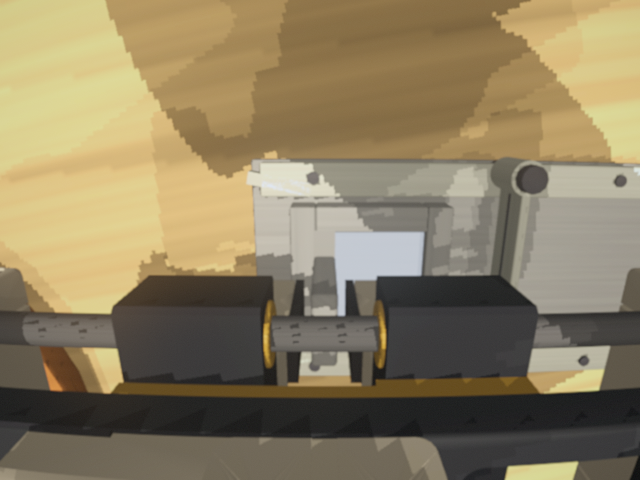

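The frame is seated (top at 19.6 mm, centre x≈-0.063, y≈0, gate shut). I'll regrip neutrally at z=0.034, ease off slightly, and slide through the gate with force watch, stopping short of any possible pin contact.

```bash
python3 - <<'E'
from rig import robot
from h import *
robot.servo_line(rw(-.084,0,.034),RR,speed=.05)
robot.dwell(.1); b=fr(robot); print("b",b)
robot.move_gripper(0.0); print("g",robot.read_grip_width()); robot.dwell(.1)
p0=wr(robot.read_position()); print("grip f",(fr(robot)-b).round(2),p0.round(4))
y=p0[1]*0; z=.0342
x=-.084; ok=True
while x<.104:
    x=min(x+.008,.104)
    robot.servo_line(rw(x,y,z),RR,speed=.06)
    f=fr(robot,2)-b; print(round(x,3),f.round(1),wr(robot.read_position()).round(4),round(robot.read_t(),2))
    if abs(f[0])>9 or abs(f[1])>7 or abs(f[2])>9: print("STOP");break
    if abs(f[1])>3: y+=np.sign(f[1])*.0004
    if f[2]>4: z+=.0002
T=tool(robot); p,d=robot.grab_frame("wrist"); np.savez("pics/w6.npz",p=p,d=d,T=T); cv2.imwrite("pics/w6.png",p[:,:,::-1])
E
```

```text
b [-0.22037903 -0.47209235 -0.10653976]
g 0.10921431239428796
grip f [ 0.56  0.29 -0.15] [-0.084 -0.     0.034]
-0.076 [-0.4  1.1 -1.5] [-0.0757  0.0001  0.0341] 15.32
-0.068 [ 0.5  0.8 -1. ] [-0.0677  0.      0.0341] 15.63
-0.06 [-1.5 -0.3 -0.5] [-0.0599 -0.      0.0342] 15.95
-0.052 [-1.1 -0.7 -1.7] [-0.0519 -0.0002  0.0342] 16.27
-0.044 [-0.  -1.1 -2. ] [-0.0437 -0.0003  0.0343] 16.58
-0.036 [ 0.1 -0.6 -1.3] [-0.0356 -0.0002  0.0343] 16.9
-0.028 [ 0.4 -0.  -1.8] [-0.0276 -0.0001  0.0342] 17.22
-0.02 [ 0.5 -0.8 -1.2] [-0.0196 -0.0001  0.0342] 17.53
-0.012 [ 0.2 -0.5 -1.1] [-0.0117 -0.0001  0.0342] 17.85
-0.004 [ 0.1 -0.2 -1.4] [-0.0037 -0.0001  0.0342] 18.17
0.004 [ 0.5 -0.3 -1.9] [ 0.0043 -0.      0.0342] 18.48
0.012 [-0.  -0.6 -1.3] [ 0.0123 -0.      0.0342] 18.8
0.02 [ 0.8  0.1 -1.4] [ 0.0203 -0.      0.0342] 19.12
0.028 [ 0.5  0.4 -1.5] [ 0.0283 -0.      0.0342] 19.43
0.036 [ 0.4 -0.3 -1.4] [ 0.0363 -0.      0.0342] 19.75
0.044 [ 0.7  0.4 -1. ] [ 0.0443 -0.      0.0342] 20.07
0.052 [-0.2  0.9 -1.3] [ 0.0523 -0.      0.0342] 20.38
0.06 [-0.3  0.3 -1.4] [ 0.0603 -0.      0.0342] 20.7
0.068 [ 1.   0.4 -1.2] [ 0.0684 -0.      0.0342] 21.02
0.076 [ 0.   0.4 -0.8] [ 0.0763 -0.      0.0342] 21.33
0.084 [ 0.6  0.6 -1.1] [ 0.0843 -0.      0.0342] 21.65
0.092 [ 1.4 -0.1 -0.9] [ 0.0923 -0.      0.0342] 21.97
0.1 [-0.4  0.4 -1.1] [1.002e-01 1.000e-04 3.410e-02] 22.28
0.104 [ 0.   0.4 -1.6] [1.041e-01 1.000e-04 3.410e-02] 22.57
```

View pics/w6.png

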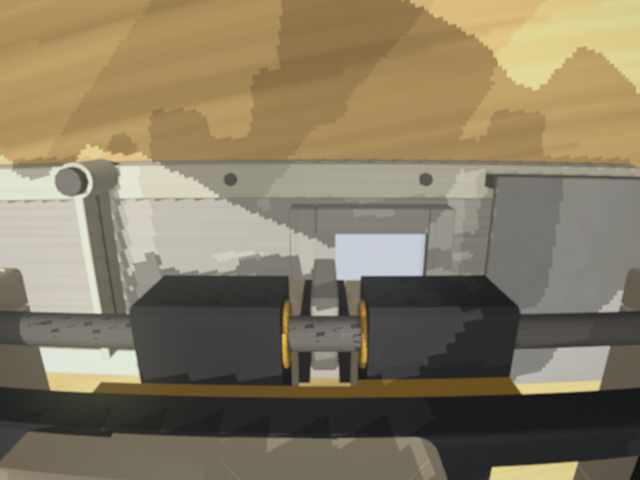

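The frame is past the gate, which has fallen back across the runner at col ~95. The frame lies just before the hood mouth at col ~490. Now feel for the pin and the rubber.

```bash
python3 - <<'E'
from rig import robot
from h import *
b=fr(robot,8); print("b",b.round(2))
x=.104; z=.0342; hist=[]
while x<.158:
    x+=.001 if not hist or hist[-1][1]>-3 else .0005
    robot.servo_line(rw(x,0,z),RR,speed=.02)
    f=fr(robot,4)-b; p=wr(robot.read_position()); hist.append((p[0],f[0]))
    print(round(x,4),f.round(1),p.round(4),round(robot.read_t(),2))
    if f[0]<-11.5 or abs(f[1])>7 or abs(f[2])>10 or robot.read_t()>44: print("STOP");break
E
```

```text
b [-0.04 -0.09 -1.13]
0.105 [-0.1  0.  -0.7] [ 0.105  -0.      0.0342] 23.07
0.106 [-0.1  0.3 -0.6] [0.106  0.     0.0342] 23.38
0.107 [-0.   0.1 -0.6] [ 0.107  -0.      0.0342] 23.7
0.108 [ 0.5  0.2 -0.5] [0.108  0.     0.0342] 24.02
0.109 [ 0.1  0.2 -0.1] [ 0.109  -0.      0.0342] 24.33
0.11 [-0.4  0.2 -0. ] [ 0.1101 -0.      0.0342] 24.65
0.111 [ 0.1  0.8 -0.2] [0.111  0.     0.0342] 24.97
0.112 [ 0.3  0.3 -0.4] [0.112  0.     0.0342] 25.28
0.113 [-0.  -0.2 -0.5] [0.113  0.     0.0342] 25.6
0.114 [-0.2 -0.  -0.1] [0.114  0.     0.0342] 25.92
0.115 [-0.1  0.  -0.1] [ 0.115  -0.      0.0342] 26.23
0.116 [0.1 0.5 0.3] [0.116  0.     0.0342] 26.55
0.117 [-0.2  0.8 -0.3] [0.117  0.     0.0342] 26.87
0.118 [ 0.3  0.4 -0.3] [ 0.118  -0.      0.0342] 27.18
0.119 [-0.1  0.5  0. ] [0.119  0.     0.0342] 27.5
0.12 [ 0.3 -0.1 -0.3] [0.12   0.     0.0342] 27.82
0.121 [ 0.   0.2 -0. ] [ 0.121  -0.      0.0342] 28.13
0.122 [ 0.2 -0.  -0.3] [0.122  0.     0.0342] 28.45
0.123 [-0.3  0.1 -0.1] [0.123  0.     0.0342] 28.77
0.124 [ 0.  -0.  -0.2] [ 0.124  -0.      0.0342] 29.08
0.125 [ 0.1  0.2 -0.4]
[... 917 characters left out ...]
47
0.137 [-4.2  0.6  0.1] [0.137  0.     0.0342] 34.78
0.1375 [-3.7  0.8  0.1] [ 0.1375 -0.      0.0342] 35.1
0.138 [-3.8  1.   0.4] [ 0.138  -0.      0.0342] 35.42
0.1385 [-3.8  1.2  0.2] [0.1385 0.     0.0342] 35.73
0.139 [-4.2  0.9  0.8] [0.1389 0.     0.0342] 36.05
0.1395 [-6.2  0.3  1.5] [1.391e-01 1.000e-04 3.420e-02] 36.37
0.14 [-7.  -0.1  1.4] [1.394e-01 1.000e-04 3.420e-02] 36.68
0.1405 [-8.3  0.2  2.4] [1.396e-01 1.000e-04 3.420e-02] 37.0
0.141 [-9.3 -0.7  3.1] [1.398e-01 1.000e-04 3.420e-02] 37.32
0.1415 [-10.1  -0.3   3.9] [1.40e-01 1.00e-04 3.43e-02] 37.63
0.142 [-11.1  -1.1   4.2] [1.402e-01 1.000e-04 3.430e-02] 37.95
0.1425 [-11.5  -0.7   4.1] [0.1405 0.0002 0.0343] 38.27
STOP
```

The feel is clear: the pin moved at ~4 N from x=0.131 to 0.139 (8 mm), then the rubber took over, up to 11.5 N. Now relax, release with a small opening, and lift straight up.

```bash
python3 - <<'E'
from rig import robot
from h import *
robot.servo_line(rw(.1405,0,.0342),RR,speed=.02); print(fr(robot))
robot.move_gripper(.22); robot.dwell(.1); print("open",robot.read_grip_width(),fr(robot))
p=wr(robot.read_position()); 
robot.servo_line(rw(p[0],p[1],.10),RR,speed=.08)
robot.servo_line(rw(.06,-.12,.25),RR,speed=.2)
robot.dwell(.2)
T=tool(robot); p,d=robot.grab_frame("wrist"); np.savez("pics/w7.npz",p=p,d=d,T=T); cv2.imwrite("pics/w7.png",p[:,:,::-1])
print(robot.read_t(),robot.read_force())
for n in("top","scene"):
    q,_=robot.grab_frame(n); cv2.imwrite(f"pics/{n}7.png",q[:,:,::-1])
ci=robot.camera_info("wrist"); C=cloud(d,ci,T); L=(C-O)@np.c_[EX,EY,[0,0,1]]; s=L.reshape(-1,3)
s=s[(d.reshape(-1)>0)]
t=s[(s[:,2]>.058)&(s[:,2]<.075)&(abs(s[:,1])<.04)&(s[:,0]>.08)&(s[:,0]<.2)]
if len(t): print("tab",len(t),cv2.minAreaRect((t[:,:2]*1000).astype(np.float32)),np.median(t[:,2]))
r=s[(s[:,2]>.0165)&(s[:,2]<.0225)&(abs(s[:,1])<.0405)&(s[:,0]>.085)&(s[:,0]<.176)]
print("ring",len(r),np.percentile(r[:,0],[1,99]),np.percentile(r[:,1],[1,99]),np.median(r[:,2]))
g=s[(s[:,2]>.031)&(s[:,2]<.039)&(s[:,1]<.045)&(s[:,1]>-.05)&(s[:,0]>-.02)&(s[:,0]<.09)]
if len(g): print("gate",len(g),np.polyfit(g[:,1],g[:,0],1),g[:,:2].min(0),g[:,:2].max(0))
E
```

```text
[-8.09685894  0.0527843   1.23785282]
open 0.2191972654184487 [-0.6111556  -0.07586808  0.02365464]
41.6167 [0.13340429 0.25797406 0.20464033]
tab 499 ((136.90367126464844, -0.7798061370849609), (10.557835578918457, 29.447816848754883), 0.09553519636392593) 0.06532846588574154
ring 2427 [0.1209784  0.17518353] [-0.03816143  0.03697841] 0.019545921610554684
gate 450 [-0.00075324  0.00027165] [-0.00254559 -0.03093736] [0.00256963 0.04488469]
```

View pics/w7.png

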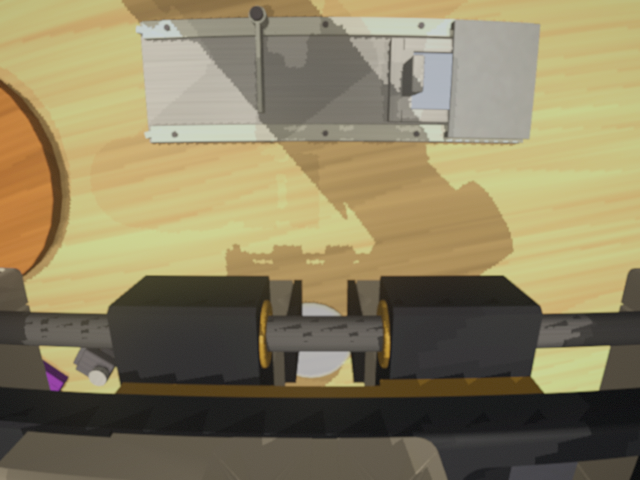

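View pics/scene7.png

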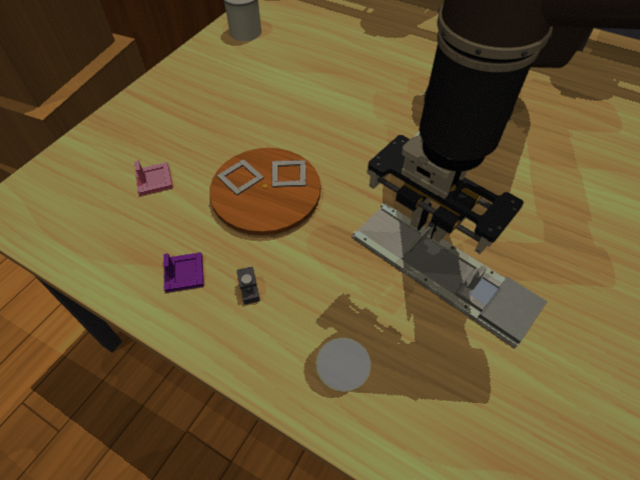

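The frame lies flat past the gate and the gate is shut (slope 0.0008 rad). The clamp, lens and plain frames are at the same scene pixels as at the start, and the gripper is clear. Handing in.

```bash
python3 -c "
from rig import robot
robot.job_done(); print(robot.read_t())"
```

```text
the job is handed in; nothing more can be done
the job is handed in; nothing more can be done
```

I set the bare steel deep frame in the open end of the runner, slid it through the gate and pushed it home, and handed the job in at about 41.6 s. No verdict is reported.

- **Push:** The catch pin moved in over 8 mm of travel at about 4 N. The frame then met the rubber, and I stopped at a peak hand force of about 11.5 N.
- **Frame:** It lies flat with its top at 19.5 mm, its centre about 159 mm past the gate, under 1 mm off the middle line and about 0.1° off in line.
- **Gate:** It is shut, at about 0.001 rad.
- **Other things:** The plain frames, clamp and lens show no visible shift in the scene picture. The gripper let go and is clear of everything.
- **One disagreement:** The camera puts the frame 1–2 mm short of where the arm's reading had it at flush. That could be the 2 mm calibration, or a small relaxation of the rubber on release. The pin has no spring, so it should still be fully in. I could not see it under the hood to confirm.

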